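# Bush and pin a hinge test stand

### The arm

A 6-joint arm with a two-finger parallel gripper is mounted at the origin on a cart in front of the work surface, level with it; the furniture and walls round the work are solid. World frame = base frame: x ahead of the robot, y to its left, z up, the work surface at z = 0. Lengths are in mm, angles in rad, forces in N, time in s.
With the tool pointing down it reaches from about 400 to 925 mm from the base axis. Payload 12.5 kg.
Tool frame: the origin (TCP) lies at the very end of the fingers, on their centre line; the grasp point (between the pads) lies 19 mm behind it; z points along the fingers, y is the direction in which the jaws open and shut (so a half turn about z gives the same grasp; the last joint's range is limited). The gripper opens to 95 mm and grips with 3 to 60 N. Pads are 20 mm wide; open, the fingers measure 119 mm over their backs; the gripper's body (75 mm by 180 mm) begins 59 mm behind the grasp point.
Start: joints at [1.014, 0.491, 1.559, -0, 1.092, -0.106], TCP at [272.29, 562.588, 214.661] pointing down, gripper open.
Joint ranges: [-3.1, 3.1], [-0.84, 2.19], [0.05, 2.79], [-1.13, 4.28], [0.06, 2.93], [-2.69, 2.69]. Speed limits (rad/s): [2.22, 2.22, 2.79, 3.14, 3.14, 3.14].

### API

Orientations are given as [roll, pitch, yaw] about the fixed x, y, z axes, in that order (R = Rz(yaw) Ry(pitch) Rx(roll)).
In Python, from cell import env gives the robot as it stands.
- The arm moves only by the shell command python3 -m pendant 'ROWS'. ROWS is JSON, a list that holds one entry, the list of rows, each a list of 5 numbers: the opening, from 0 (shut) to 1 (fully open), then the shift along the tool's x, y, z in m, then the turn about the tool's z in rad. A call has exactly 8 rows; each row is the pose to reach, as a shift and turn from the pose commanded when the call began, along the tool's axes at that moment; what a row does not reach only later rows make up. A row lasts 1/10 s, in which the tool goes at most 50 mm and 8.59 degrees, less where a joint would pass 70% of its speed; a pose out of reach is approached as far as the arm can. A call with a gripper value outside its range is refused whole. The fingers move at their own pace and stop on an object; the grip force is fixed at half the most. Time passes only in rows, so rows that repeat a pose let the fingers close, or fill a call up. It gives the time, the measured TCP pose, the force and the opening at its end, in the units of the state.
- env.state(): the state, without advancing time (a new reading comes with each control period).
- env.read_camera(name): name is "scene" or "top" or "wrist"; returns a dict with "image" (400x640x3 uint8, blue, green, red), "range_z" (400x640 float32, mm along the optical axis (not along the pixel's ray), 0 where there is no reading), "fx", "fy", "cx", "cy" (pixels), "dist" ([k1, k2, p1, p2, k3] as OpenCV has them; the pictures are not rectified), "rvec" (rotation vector, rad) and "tvec" (3), from world to camera coordinates, as OpenCV has them; the wrist camera has in their place "tool_from_camera" (4x4, takes a point from camera to tool coordinates, whose origin is the TCP and whose axes are the flange's). Camera axes: x right, y down, z forward; pixel columns grow to the right and rows downward; lengths in mm; the calibration is good to about 2 mm. A picture is of the moment at which its call begins: read the wrist's pose just before it.
- env.job_done(): hands the job in, once; it reports no verdict.
The state is a dict: "t": time; "joints": joint angles; "qvel": joint speeds; "tau": joint torques, N m; "eef_pos": TCP position; "tcp_rot": TCP orientation; "ft_force": force on the tool from outside, world axes, zero at the start; "moment": the same for the moment, N m; "opening": opening from 0.0 (shut) to 1.0 (fully open).
Only numpy, scipy, OpenCV 4.12 (cv2) and the standard library are available. Lean on these libraries where they do the work, as an engineer would, in place of code of your own. Each camera call takes 0.05 s, during which the arm holds its last target. There are 200 camera calls.

### The job

Drop the loose brass bush, sleeve down, into the empty bore of the blue hinge stand's upper arm until its head sits flat on the arm, and let go of it. Then draw the steel pin out of its grey rest and thread it, tapered tip first, down through the bush and on through the lower arm until the dark clip groove near its tip shows below the lower arm, with the tip still clear of the base plate. Finish while still holding the pin like that in the gripper, ready for the clip, and leave the grease pot, the oil bottle and the small eyelet where they are.

Things in the scene. Friction and masses are not known exactly. Their poses are not given: they have to be found in the camera images.
- hinge_stand: Blue hinge stand fixed to the desk, 100x64x117 mm. Origin on the desk right below the vertical axis of its two bores, z up; its post, as high as the upper arm, stands 33 to 55 mm from the axis on own +x. Base plate 8 mm thick. Arms 44 mm wide, reaching 22 mm past the axis to own -x: lower z 48 to 60 mm, bore 13 mm, brass ring on top up to z 63; upper z 105 to 117 mm, empty bore 22 mm.
- upper_seat (a point): Centre of the upper arm's bore at the arm's top face, 117 mm above the desk; z up. The bush's head comes to rest on this face.
- lower_mouth (a point): Centre of the mouth of the brass ring (24 mm outside, 15 mm inside, 3 mm high) on the lower arm, 63 mm above the desk, straight below upper_seat; z up.
- bush: Loose shouldered brass bush, 60 g, standing on the desk on its sleeve. Origin at the centre of the sleeve's lower end, z up its axis. Sleeve 20 mm outside, 16 mm long, chamfered; above it the round head, 30 mm across, 14 mm high (z 16 to 30 mm). Bore 14 mm right through. Seated, its origin lies 16 mm below upper_seat and its top 131 mm above the desk.
- pin: Plain round steel pin, 10 mm in diameter, 150 mm long, 80 g, without a head, standing tip down in its rest. Origin at the tip's end, z along the pin toward its top. The lowest 6 mm are tapered to 4 mm; dark clip groove 8.5 to 11.5 mm from the tip.
- pin_top (a point): Centre of the pin's top end, 150 mm from its tip.
- pin_rest: Grey plastic block 48 x 48 x 42 mm fixed to the desk, with an upright round hole of 11 mm, 34 mm deep, in which the pin stands, its tip 8 mm above the desk and its top 158 mm above it. Origin at the centre of its underside.
- grease_pot: Low grey grease pot with a screw lid, 57 mm in diameter, 32 mm high, to be left alone. Origin at the centre of its underside.
- oil_bottle: Dark oil bottle with a red needle cap, 30 mm in diameter, 104 mm high, to be left alone. Origin at the centre of its underside.
- eyelet: Small pale eyelet, 21 mm in diameter, 10 mm high, to be left alone. Origin at the centre of its underside.
- pull_tester: Big white pull tester with a tall column, fixed, always in the same place at the back of the desk; not part of the job, keep the arm from swinging into it. Origin at the centre of its foot; its housing reaches about 260 mm from there toward the robot and 260 mm to either side, about 200 to 270 mm high, the column much higher. Pass in front of it.
Mind the look-alikes: they are no part of the job. Several things have the shape of the bush; the one meant has the colours described above.

How it is judged (in metres and radians):
On the way, in this order (a step that is already met when the one before it is completed fails the run):
1. the bush is seated in the upper arm's bore and let go, the pin not yet in it (horizontal distance between bush and upper_seat below 0.004 m and z of bush in the frame of upper_seat below -0.0135 m and angle between bush's own z axis and vertical below 0.1 rad and contact force between the fingers and bush below 0.1 N and horizontal distance between pin and upper_seat above 0.02 m), for 0.2 s.
2. the pin's tip has passed down through the bush (horizontal distance between pin and upper_seat below 0.008 m and z of pin in the frame of upper_seat below -0.016 m and z of pin_top in the frame of upper_seat above 0.014 m), for 0.1 s.
At the end, for the whole second after the job is handed in: Bush head on the upper arm (within 2.5 mm of height, 4 mm sideways, tilt under 0.1 rad), not gripped; pin gripped (over 1 N), at rest, upright (under 0.08 rad) through bush and lower arm, tip within 6 mm of the bore axis and 9.5 to 37.5 mm above the desk: groove below the arm, tip off the base (horizontal distance between bush and upper_seat below 0.004 m and z of bush in the frame of upper_seat below -0.0135 m and angle between bush's own z axis and vertical below 0.1 rad and horizontal distance between pin and lower_mouth below 0.006 m and z of pin in the frame of hinge_stand between 0.0095 and 0.0375 m and z of pin_top in the frame of upper_seat above 0.014 m and angle between pin's own z axis and vertical below 0.08 rad and contact force between the fingers and pin above 1 N and contact force between the fingers and bush below 0.5 N and linear speed of pin below 0.02 m/s); the arm keeps its last pose, push and grip.
It fails at once if the grease pot, the oil bottle or the eyelet is moved by more than 20 mm (distance of any of grease_pot, oil_bottle, eyelet from where it was at the start of the episode above 0.02 m).
It also fails if it takes over 67 s, if anything falls off the work surface, if the arm or the gripper's body presses on something with over 40 N, if the wrist force passes 120 N, or if a joint passes its speed limit or range.

## Working session

There is one attempt and no reset: what is moved stays moved. The work goes in short steps, Python scripts to look and compute and a shell command to move; the robot and the scene stay as the last step left them, time stands still between calls to the robot, and variables do not carry over. Pictures are saved under pics/ and viewed, about 8 in all and at most 12, crops included, and the job is handed in when it is done.

```bash
ls; mkdir -p pics
cat > h.py <<'E'
import numpy as np, cv2
from cell import env
from scipy.spatial.transform import Rotation as R
def cam(name):
    s=env.state(); c=env.read_camera(name); c['s']=s
    K=np.array([[c['fx'],0,c['cx']],[0,c['fy'],c['cy']],[0,0,1.]]); c['K']=K; c['D']=np.array(c['dist'],float)
    if name=='wrist':
        T=np.array(c['tool_from_camera']); Rt=R.from_euler('xyz',s['tcp_rot']).as_matrix()
        c['Rwc']=Rt@T[:3,:3]; c['o']=Rt@T[:3,3]+np.array(s['eef_pos'])
    else:
        r=cv2.Rodrigues(np.array(c['rvec'],float))[0]; c['Rwc']=r.T; c['o']=-r.T@np.array(c['tvec'],float).ravel()
    return c
def rays(c,uv):
    n=cv2.undistortPoints(np.array(uv,float).reshape(-1,1,2),c['K'],c['D']).reshape(-1,2)
    return np.c_[n,np.ones(len(n))]
def onplane(c,uv,z):
    d=rays(c,uv)@c['Rwc'].T
    return c['o']+d*((z-c['o'][2])/d[:,2])[:,None]
def world(c,uv):
    uv=np.array(uv,float).reshape(-1,2)
    z=np.array([c['range_z'][int(v),int(u)] for u,v in uv])
    return (rays(c,uv)*z[:,None])@c['Rwc'].T+c['o']
def proj(c,P):
    Rcw=c['Rwc'].T; 
    return cv2.projectPoints(np.array(P,float).reshape(-1,1,3),cv2.Rodrigues(Rcw)[0],-Rcw@c['o'],c['K'],c['D'])[0].reshape(-1,2)
E
python3 - <<'E'
from h import *
for n in ('scene','top'):
    c=cam(n); cv2.imwrite(f'pics/{n}0.png',c['image']); print(n,c['o'],c['Rwc'][:,2])
print(env.state())
E
```

```text
pics
scene [-211.29424727 -753.69900555  566.03595249] [ 0.73497599  0.53003341 -0.42293602]
top [ 466.63660679 -188.07994041 1428.75520644] [ 0.04325673 -0.0057422  -0.99904749]
{'t': 0.1, 'joints': array([ 1.01437134e+00,  4.91491546e-01,  1.55939214e+00,  1.10075441e-05,
        1.09172406e+00, -1.05616304e-01]), 'qvel': array([-0.00055796, -0.0032294 , -0.0028237 , -0.00152381,  0.00099535,
       -0.00046202]), 'tau': array([ 1.15897798e-03, -6.13625550e+01, -2.58606362e+01,  6.93520065e-02,
        4.69906814e-02, -1.08317197e-04]), 'eef_pos': array([272.17638165, 562.37565241, 214.12374547]), 'tcp_rot': array([-3.14058424e+00, -1.16720281e-04,  2.69077883e+00]), 'ft_force': array([ 0.60242247,  0.08559136, -0.13764587]), 'moment': array([ 0.0352375 , -0.06603725,  0.04994387]), 'opening': 0.9983351709510144}
```

View pics/scene0.png

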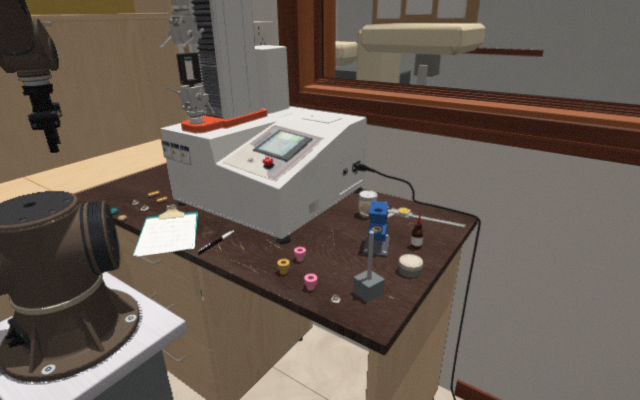

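View pics/top0.png

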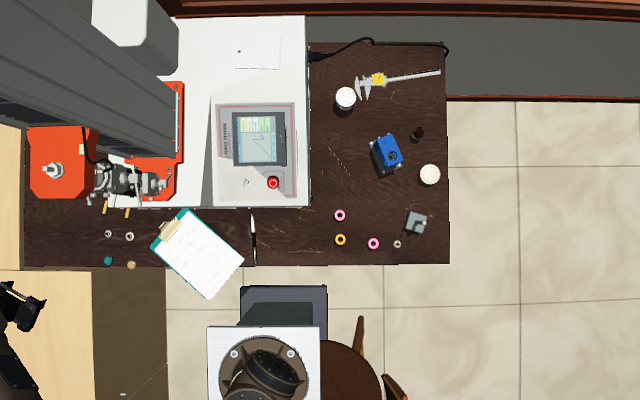

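The scene view shows the brass bush at (284,266), the pin in its rest at (369,285) and the blue stand at (378,225). In the top view they are at (340,239), (416,222) and (387,154); the pink look-alikes are at (340,215) and (373,243), and the eyelet is at (397,244).

Run:
```python
from h import *
c=cam('top'); im=c['image']; hsv=cv2.cvtColor(im,cv2.COLOR_BGR2HSV)
def blob(lo,hi,box):
    m=cv2.inRange(hsv,lo,hi); k=np.zeros_like(m); x0,y0,x1,y1=box; k[y0:y1,x0:x1]=m[y0:y1,x0:x1]
    n,l,s,ce=cv2.connectedComponentsWithStats(k); i=1+np.argmax(s[1:,4]); return s[i],ce[i],(l==i).astype(np.uint8)
s,ce,_=blob((15,90,60),(35,255,255),(325,225,355,252)); print('bush',s,ce,onplane(c,[[s[0]+(s[2]-1)/2,s[1]+(s[3]-1)/2]],30))
s,ce,m=blob((100,100,30),(125,255,255),(360,125,410,180)); 
print('stand',s,ce)
P=[]
vs,us=np.nonzero(m)
W=world(c,np.c_[us,vs]); print(np.percentile(W[:,2],[5,25,50,75,95]))
t=abs(W[:,2]-117)<8; Q=onplane(c,np.c_[us,vs][t],117)[:,:2].astype(np.float32); r=cv2.minAreaRect(Q); print(t.sum(),r,cv2.boxPoints(r))
s,ce,m=blob((0,0,60),(179,60,190),(400,205,435,240)); vs,us=np.nonzero(m); W=world(c,np.c_[us,vs]); t=abs(W[:,2]-42)<8
Q=onplane(c,np.c_[us,vs][t],42)[:,:2].astype(np.float32); print('rest',t.sum(),cv2.minAreaRect(Q))
for n,uv,z in (('eye',(397,244),10),('pot',(430,174),32),('bot',(418,133),104),('pink',(340,215),30),('pink',(373,243),30)): print(n,onplane(c,[uv],z))
b=cv2.resize(im[110:260,320:450],None,fx=6*.75,fy=6*.75,interpolation=cv2.INTER_CUBIC)
s2=cam('scene')['image'][180:310,260:440]
a=cv2.resize(s2,(760,549),interpolation=cv2.INTER_CUBIC);cv2.imwrite('pics/scz.png',a); cv2.imwrite('pics/topz.png',b[:600])
```

```text
bush [335 234  11  11  90] [339.95555556 239.03333333] [[ 395.92383274 -220.48912922   30.        ]]
stand [373 133  31  36 613] [387.8776509  150.17618271]
[ 50.57400893 110.62971437 115.11785389 117.44052835 120.1243371 ]
461 ((628.73779296875, -350.1535339355469), (77.4356689453125, 45.26506042480469), 22.02783966064453) [[ 584.35785 -343.69452]
 [ 601.3348  -385.65533]
 [ 673.11774 -356.61255]
 [ 656.1408  -314.65173]]
rest 256 ((439.5450744628906, -427.6705322265625), (47.255340576171875, 47.650020599365234), 74.75796508789062)
eye [[ 378.60021636 -379.2846449    10.        ]]
pot [[ 570.8805446  -471.30732178   32.        ]]
bot [[ 673.84093402 -427.6206664   104.        ]]
pink [[ 461.51689356 -221.38929167   30.        ]]
pink [[ 383.65603516 -310.67712084   30.        ]]
```

View pics/topz.png

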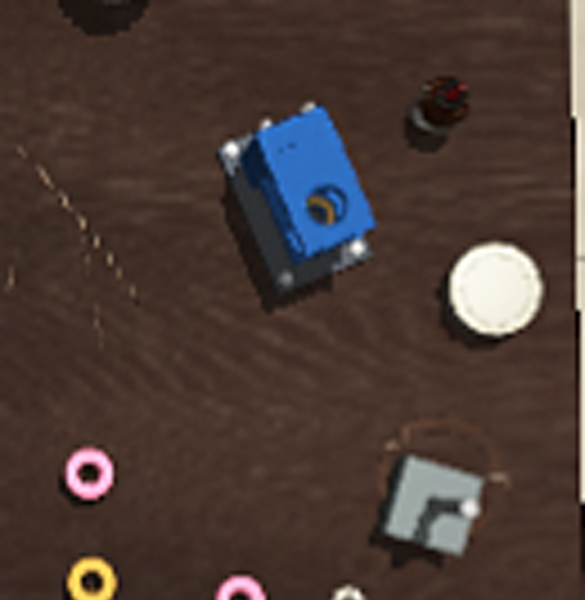

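The crop shows the open bore of the upper arm at (327,204), and the pin top at (470,508) above the rest. The brass bush is at (92,580). Before planning the swing I'll check how close the tester comes, and the bore and pin estimates.

Run:
```python
from h import *
c=cam('top')
print('bore',onplane(c,[[320+327/4.5,110+204/4.5]],117),'pintop',onplane(c,[[320+470/4.5,110+508/4.5]],158))
v,u=np.mgrid[0:400:2,0:640:2]; uv=np.c_[u.ravel(),v.ravel()]; W=world(c,uv); ok=np.array([c['range_z'][b,a]>0 for a,b in uv]); W=W[ok]
for y0 in range(-200,700,50):
    s=W[(W[:,1]>=y0)&(W[:,1]<y0+50)&(W[:,0]>250)]
    print(y0,[(z,round(float(s[s[:,2]>z][:,0].min())) if (s[:,2]>z).any() else None) for z in (100,200,280,400)])
```

```text
bore [[ 614.07589006 -357.79701251  117.        ]] pintop [[ 439.22973028 -429.15665012  158.        ]]
-200 [(100, 868), (200, 930), (280, 938), (400, None)]
-150 [(100, 486), (200, 567), (280, 938), (400, None)]
-100 [(100, 486), (200, 529), (280, 939), (400, None)]
-50 [(100, 486), (200, 533), (280, 939), (400, None)]
0 [(100, 487), (200, 521), (280, 931), (400, None)]
50 [(100, 487), (200, 487), (280, 938), (400, None)]
100 [(100, 487), (200, 487), (280, 592), (400, None)]
150 [(100, 488), (200, 488), (280, 488), (400, 488)]
200 [(100, 484), (200, 488), (280, 493), (400, 493)]
250 [(100, 487), (200, 487), (280, 487), (400, 489)]
300 [(100, 486), (200, 489), (280, 962), (400, None)]
350 [(100, 958), (200, 958), (280, 958), (400, None)]
400 [(100, 251), (200, 251), (280, 251), (400, 251)]
450 [(100, 250), (200, 250), (280, 250), (400, 275)]
500 [(100, 250), (200, 250), (280, 250), (400, None)]
550 [(100, 292), (200, 292), (280, 292), (400, None)]
600 [(100, 284), (200, 284), (280, None), (400, None)]
650 [(100, None), (200, None), (280, None), (400, None)]
```

```bash
python3 -m pendant '[[[0.9,-0.028,-0.039,-0.005,-0.12],[0.8,-0.057,-0.077,-0.01,-0.24],[0.7,-0.088,-0.113,-0.015,-0.36],[0.6,-0.121,-0.149,-0.02,-0.451],[0.5,-0.156,-0.183,-0.025,-0.451],[0.5,-0.192,-0.217,-0.03,-0.451],[0.5,-0.226,-0.253,-0.035,-0.451],[0.5,-0.257,-0.289,-0.04,-0.451]]]'
```

```text
t: 1.05
eef_pos: [378.0, 188.6, 255.0]
tcp_rot: [3.141, 0.001, -3.141]
ft_force: [0.8, -0.0, 1.0]
opening: 0.502
```

```bash
python3 -m pendant '[[[0.5,-0.010,-0.048,0,0],[0.5,-0.018,-0.096,0,0],[0.5,-0.024,-0.145,0,0],[0.5,-0.027,-0.194,0,0],[0.5,-0.027,-0.243,0,0],[0.5,-0.025,-0.292,0.015,0],[0.5,-0.022,-0.341,0.035,0],[0.5,-0.019,-0.388,0.055,0]]]'
python3 - <<'E'
from h import *
c=cam('wrist'); print(np.array(c['tool_from_camera']).round(2),c['s']['eef_pos']); cv2.imwrite('pics/w1.png',c['image'])
E
```

```text
t: 1.85
eef_pos: [396.7, -194.6, 201.4]
tcp_rot: [-3.141, 0.001, 3.141]
ft_force: [1.1, 0.2, 0.3]
opening: 0.501
[[ 0.0000e+00 -9.6000e-01 -2.9000e-01  8.1760e+01]
 [ 1.0000e+00  0.0000e+00 -0.0000e+00 -5.0000e-02]
 [ 0.0000e+00 -2.9000e-01  9.6000e-01 -1.7097e+02]
 [ 0.0000e+00  0.0000e+00  0.0000e+00  1.0000e+00]] [ 396.66864369 -194.57134024  201.41975434]
```

View pics/w1.png

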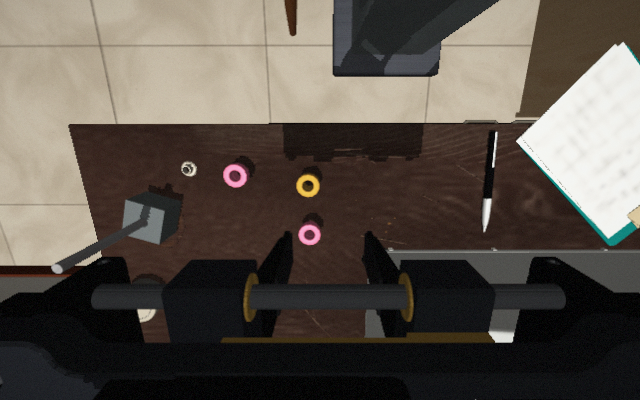

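The wrist view shows the yellow bush at (308,185), pink ones at (235,175) and (310,235), the eyelet at (189,170), and the rest with the leaning-looking pin at the left. Next I locate the bush head.

```bash
cat >> h.py <<'E'
def ring(c,lo,hi,near,z,rad=60):
    "centre of the outer outline of the coloured blob nearest to pixel near, on plane z; also its size"
    m=cv2.inRange(cv2.cvtColor(c['image'],cv2.COLOR_BGR2HSV),lo,hi)
    cs,_=cv2.findContours(m,cv2.RETR_EXTERNAL,cv2.CHAIN_APPROX_NONE)
    cs=[k for k in cs if cv2.contourArea(k)>30]
    k=min(cs,key=lambda k:np.hypot(*(k[:,0].mean(0)-near)))
    P=onplane(c,k[:,0],z)[:,:2].astype(np.float32)
    return k[:,0].mean(0),cv2.minEnclosingCircle(P),cv2.fitEllipse(P)
E
python3 - <<'E'
from h import *
c=cam('wrist'); print(ring(c,(15,100,80),(35,255,255),(308,185),30)); print(world(c,[(300,188),(316,185),(308,193)]))
E
```

```text
(array([311.19402985, 186.64179104]), ((394.38916015625, -220.3489227294922), 15.239816665649414), ((394.3316955566406, -220.4112548828125), (29.347272872924805, 29.489532470703125), 47.03799819946289))
[[ 395.7750779  -234.24661232   30.94949892]
 [ 392.14951514 -214.31997786   30.25319655]
 [ 402.5172932  -224.52542039   29.77026995]]
```

```bash
python3 -m pendant '[[[0.5,0.0017,-0.0258,0.02,0],[0.5,0.0017,-0.0258,0.068,0],[0.5,0.0017,-0.0258,0.115,0],[0.5,0.0017,-0.0258,0.15,0],[0.5,0.0017,-0.0258,0.17,0],[0.5,0.0017,-0.0258,0.1825,0],[0.5,0.0017,-0.0258,0.1825,0],[0.5,0.0017,-0.0258,0.1825,0]]]'
python3 - <<'E'
from h import *
c=cam('wrist'); cv2.imwrite('pics/w2.png',c['image'])
E
```

```text
t: 2.75
eef_pos: [395.6, -218.0, 19.6]
tcp_rot: [3.141, 0.0, -3.141]
ft_force: [0.8, 1.0, -0.2]
opening: 0.498
```

View pics/w2.png

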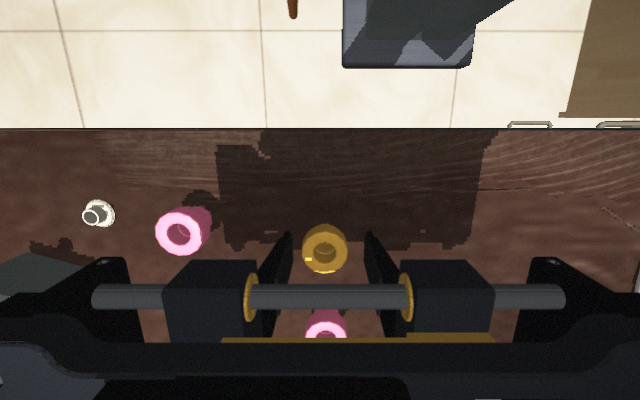

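The bush sits between the fingertips, at (325,248). I'll close on it, lift, then measure where it sits in the tool frame.

```bash
python3 -m pendant '[[[0.2,0,0,0,0],[0.2,0,0,0,0],[0.2,0,0,0,0],[0.2,0,0,0,0],[0.2,0,0,0,0],[0.2,0,0,-0.005,0],[0.2,0,0,-0.04,0],[0.2,0,0,-0.08,0]]]'
python3 - <<'E'
from h import *
c=cam('wrist'); cv2.imwrite('pics/w3.png',c['image'])
s=c['s'];print(s['eef_pos'],s['opening'])
p=proj(c,[np.array(s['eef_pos'])+[0,0,11]]);print(p)
try: print(ring(c,(15,100,50),(35,255,255),p[0],s['eef_pos'][2]+11.5)[:2])
except Exception as e: print(e)
E
```

```text
t: 3.6
eef_pos: [394.7, -217.8, 99.5]
tcp_rot: [3.139, -0.003, -3.141]
ft_force: [0.6, -0.2, -0.6]
opening: 0.307
[ 394.66734436 -217.78129829   99.5007649 ] 0.3071978179771714
[[328.10044866 254.5332175 ]]
(array([327.88489209, 248.39568345]), ((390.3868103027344, -217.56069946289062), 17.15401268005371))
```

View pics/w3.png

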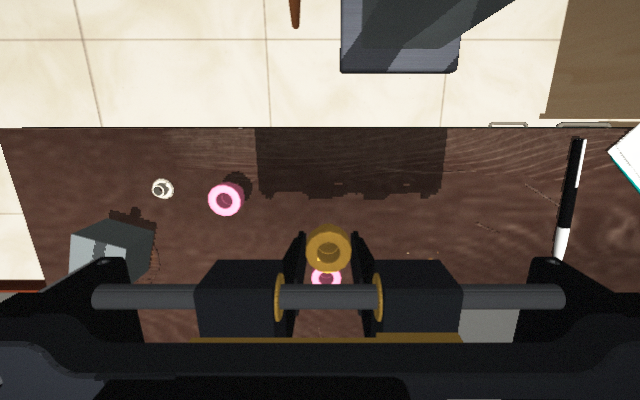

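The bush is held at (328,248) with the opening at 29 mm, matching its 30 mm head. Now I measure its offset in the hand, and the bore once the stand is in view.

```bash
cat > inhand.py <<'E'
from h import *
c=cam('wrist'); e=np.array(c['s']['eef_pos'])
m=cv2.inRange(cv2.cvtColor(c['image'],cv2.COLOR_BGR2HSV),(15,100,40),(35,255,255))
p=proj(c,[e+[0,0,11]])[0]; x,y=int(p[0]),int(p[1]); b=np.zeros_like(m); b[y-45:y+30,x-35:x+35]=m[y-45:y+30,x-35:x+35]
v,u=np.nonzero(b); W=world(c,np.c_[u,v]); h=W[:,2]-e[2]; top=np.percentile(h,95); print('top h',np.percentile(h,[50,80,90,95,98]))
P=onplane(c,np.c_[u,v],e[2]+11)-e
for dy in (-4,-2,0,2,4):
    r=P[abs(P[:,1]-dy)<0.8]; print(dy,'xmax',r[:,0].max().round(2),'centre',(r[:,0].max()-np.sqrt(225-dy*dy)).round(2))
t=h>9.5
print('depth top centroid', (W[t]-e).mean(0), 'y extents',P[:,1].min(),P[:,1].max())
E
python3 inhand.py
```

```text
top h [10.29632358 11.12520858 11.49141539 11.79386272 12.18827682]
-4 xmax 12.41 centre -2.05
-2 xmax 12.41 centre -2.46
0 xmax 13.13 centre -1.87
2 xmax 12.4 centre -2.47
4 xmax 12.39 centre -2.06
depth top centroid [-2.66041512 -0.24261404 11.96111098] y extents -14.570304179843504 14.538393307919648
```

```bash
python3 -m pendant '[[[0.2,0,-0.03,-0.038,0],[0.2,-0.008,-0.065,-0.07,0],[0.2,-0.045,-0.085,-0.09,0],[0.2,-0.09,-0.10,-0.105,0],[0.2,-0.137,-0.115,-0.11,0],[0.2,-0.184,-0.125,-0.11,0],[0.2,-0.23,-0.135,-0.11,0],[0.2,-0.265,-0.139,-0.11,0]]]'
python3 inhand.py
python3 - <<'E'
from h import *
c=cam('wrist'); cv2.imwrite('pics/w4.png',c['image']); print(c['s']['eef_pos'],proj(c,[[613.5,-357,117]]))
E
```

```text
t: 4.5
eef_pos: [662.4, -357.6, 207.5]
tcp_rot: [3.141, -0.001, -3.141]
ft_force: [-0.4, 0.0, -0.8]
opening: 0.308
top h [10.18380481 11.02979812 11.36913914 11.6295752  11.86261101]
-4 xmax 12.41 centre -2.04
-2 xmax 13.14 centre -1.73
0 xmax 13.14 centre -1.86
2 xmax 12.41 centre -2.45
4 xmax 12.41 centre -2.04
depth top centroid [-1.93435893 -0.33299885 10.89810845] y extents -14.601307325883397 14.489265151618497
[ 665.77116245 -357.10726711  206.60437582] [[328.17282018 152.81762343]]
```

View pics/w4.png

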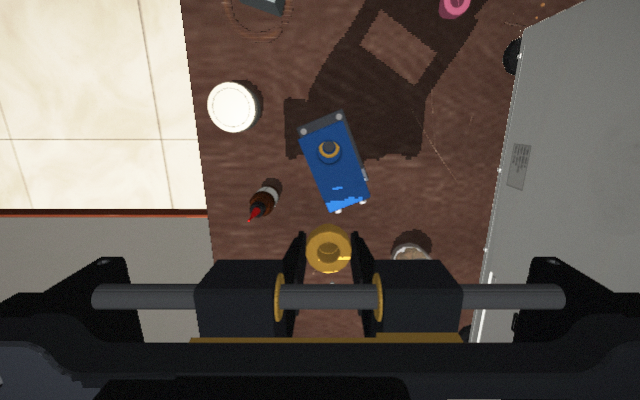

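The bore shows at (329,150) with the brass lower ring visible through it; the bush stays in the hand at (328,248). I'll measure the bore rim on the z=117 plane.

Run:
```python
from h import *
c=cam('wrist'); e=c['s']['eef_pos']; print(e)
hsv=cv2.cvtColor(c['image'],cv2.COLOR_BGR2HSV)
print(hsv[150,315:345].tolist())
for vmin in (60,90,110,130):
    m=cv2.inRange(hsv,(95,120,vmin),(125,255,255))
    cs,h=cv2.findContours(m,cv2.RETR_CCOMP,cv2.CHAIN_APPROX_NONE)
    for k,hh in zip(cs,h[0]):
        if hh[3]>=0 and cv2.contourArea(k)>60 and np.hypot(*(k[:,0].mean(0)-(329,150)))<10:
            P=onplane(c,k[:,0],117)[:,:2].astype(np.float32); print(vmin,k[:,0].mean(0),P.min(0),P.max(0),cv2.minEnclosingCircle(P),cv2.fitEllipse(P)[:2])
    k=max(cs,key=cv2.contourArea); v,u=np.nonzero(cv2.drawContours(np.zeros_like(m),[k],-1,255,-1)); W=world(c,np.c_[u,v]); t=abs(W[:,2]-117)<6
    print(np.median(W[t],0),cv2.minAreaRect(onplane(c,np.c_[u,v][t],117)[:,:2].astype(np.float32)))
```

```text
[ 663.24449736 -356.81159011  206.30653284]
[[108, 185, 121], [108, 188, 114], [107, 191, 111], [4, 38, 95], [19, 174, 155], [20, 177, 170], [19, 140, 140], [105, 25, 83], [110, 96, 77], [111, 27, 65], [114, 36, 70], [114, 18, 71], [107, 32, 71], [120, 25, 70], [130, 23, 68], [124, 31, 65], [120, 22, 71], [116, 26, 68], [106, 55, 70], [107, 137, 82], [15, 100, 115], [19, 175, 166], [20, 172, 175], [19, 143, 132], [111, 81, 82], [107, 185, 102], [108, 182, 119], [108, 185, 124], [108, 189, 120], [108, 187, 120]]
60 [328.44642857 151.64285714] [ 601.9515  -366.99118] [ 618.36755 -345.81155] ((609.293701171875, -356.45196533203125), 10.679234504699707) ((609.9117431640625, -356.5560302734375), (15.982258796691895, 20.60009002685547))
[ 630.11326922 -349.20543482  117.76290157] ((628.3939208984375, -350.8173828125), (76.49578857421875, 43.80255889892578), 22.08853530883789)
90 [328.44642857 151.58928571] [ 601.0589  -366.99118] [ 618.36755 -345.81155] ((609.293701171875, -356.45196533203125), 10.679234504699707) ((609.8344116210938, -356.5570983886719), (16.17535972595215, 20.533424377441406))
[ 630.1760928  -349.17761897  117.76362655] ((628.3524169921875, -350.7095031738281), (76.49301147460938, 43.55014419555664), 22.04489517211914)
110 [328.48101266 155.51898734] [ 600.1645  -368.88635] [ 625.8579  -343.85156] ((613.30419921875, -356.4449462890625), 13.21352767944336) ((613.2534790039062, -356.30120849609375), (24.89268684387207, 25.332489013671875))
[ 630.21434748 -348.97680473  117.7647679 ] ((628.2625122070312, -350.5436706542969), (76.54631042480469, 43.25613784790039), 21.72452735900879)
[ 660.05803808 -344.01878402  116.95121415] ((658.0768432617188, -341.7112731933594), (14.614479064941406, 37.42747116088867), 21.724525451660156)
```

```bash
python3 -m pendant '[[[0.2,0.015,0,0.02,0],[0.2,0.03,0,0.04,0],[0.2,0.042,0,0.05,0],[0.2,0.047,0,0.056,0],[0.2,0.047,0,0.056,0],[0.2,0.047,0,0.056,0],[0.2,0.047,0,0.056,0],[0.2,0.047,0,0.056,0]]]'
python3 inhand.py;python3 - <<'E'
from h import *
for n in ('top','scene'):
    c=cam(n); hsv=cv2.cvtColor(c['image'],cv2.COLOR_BGR2HSV); e=c['s']['eef_pos']; print(e)
    p=proj(c,[e])[0].astype(int); a=cv2.resize(c['image'][p[1]-35:p[1]+40,p[0]-40:p[0]+40],(400,375),interpolation=cv2.INTER_CUBIC)
    b=a if n=='top' else np.hstack([b,a])
cv2.imwrite('pics/c5.png',b)
E
```

```text
t: 5.45
eef_pos: [613.9, -357.3, 153.7]
tcp_rot: [-3.141, 0.001, -3.141]
ft_force: [0.3, -0.1, -0.7]
opening: 0.308
top h [10.20773233 11.05466043 11.41586811 11.67924758 12.03143455]
-4 xmax 11.69 centre -2.77
-2 xmax 12.41 centre -2.46
0 xmax 12.41 centre -2.59
2 xmax 12.41 centre -2.46
4 xmax 11.68 centre -2.78
depth top centroid [-2.52057402 -0.27122232 11.7889772 ] y extents -14.590697326727366 14.517149603932126
[ 613.79396864 -357.21282327  153.56724266]
[ 613.71968584 -357.18867211  153.48154065]
```

View pics/c5.png

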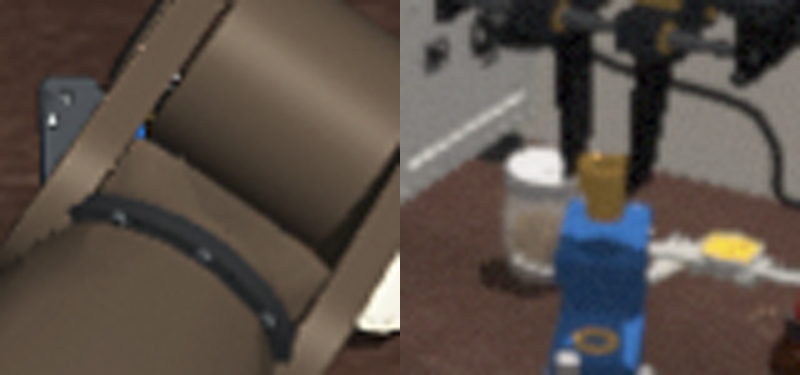

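The scene view shows the bush hovering over the arm, roughly centred; the top view is blocked by the forearm. I'll go down in small steps and watch the force.

```bash
python3 -m pendant '[[[0.2,-0.0016,0.0008,0.004,0],[0.2,-0.0016,0.0008,0.009,0],[0.2,-0.0016,0.0008,0.013,0],[0.2,-0.0016,0.0008,0.015,0],[0.2,-0.0016,0.0008,0.017,0],[0.2,-0.0016,0.0008,0.019,0],[0.2,-0.0016,0.0008,0.02,0],[0.2,-0.0016,0.0008,0.02,0]]]'
python3 - <<'E'
from h import *
s=env.state(); print(s['eef_pos'],s['ft_force'],s['moment'])
E
```

```text
t: 6.4
eef_pos: [615.0, -356.4, 133.1]
tcp_rot: [3.141, -0.0, -3.141]
ft_force: [-0.1, 0.6, -0.9]
opening: 0.306
[ 615.01871358 -356.41099941  133.12638419] [-0.1112746   0.57160575 -0.86231299] [0.0134659  0.00612059 0.02654237]
```

No contact force with the sleeve 3 mm below the face, so it has entered. I'll continue down.

```bash
python3 -m pendant '[[[0.2,0,0,0.002,0],[0.2,0,0,0.004,0],[0.2,0,0,0.006,0],[0.2,0,0,0.008,0],[0.2,0,0,0.01,0],[0.2,0,0,0.0115,0],[0.2,0,0,0.012,0],[0.2,0,0,0.012,0]]]'
python3 - <<'E'
from h import *
s=env.state(); print(s['eef_pos'],s['ft_force'],s['moment'])
E
```

```text
t: 7.2
eef_pos: [615.1, -356.4, 121.2]
tcp_rot: [3.142, 0.0, -3.141]
ft_force: [-0.9, 0.4, -1.0]
opening: 0.303
[ 615.06957496 -356.43663676  121.2400283 ] [-0.89949266  0.35223342 -0.98483372] [ 0.04545574  0.00392414 -0.04309988]
```

```bash
python3 -m pendant '[[[0.4,0,0,0,0],[0.5,0,0,0,0],[0.55,0,0,0,0],[0.55,0,0,0,0],[0.55,0,0,-0.01,0],[0.55,0,0,-0.04,0],[0.55,0.02,0,-0.08,0],[0.55,0.03,0,-0.115,0]]]'
python3 - <<'E'
from h import *
s=env.state(); print(s['eef_pos'],s['ft_force'])
c=cam('wrist'); cv2.imwrite('pics/w6.png',c['image'][100:400,150:480])
e=np.array(c['s']['eef_pos']); m=cv2.inRange(cv2.cvtColor(c['image'],cv2.COLOR_BGR2HSV),(15,100,40),(35,255,255))
v,u=np.nonzero(m); W=world(c,np.c_[u,v]); t=(np.hypot(W[:,0]-613.5,W[:,1]+356.5)<25); print(t.sum(),np.percentile(W[t][:,2],[5,50,90,95]))
t&=abs(W[:,2]-131)<4;P=onplane(c,np.c_[u,v][t],131); print(P.min(0),P.max(0))
c=cam('scene');p=proj(c,[[613,-356,125]])[0].astype(int);cv2.imwrite('pics/s6.png',cv2.resize(c['image'][p[1]-35:p[1]+40,p[0]-40:p[0]+40],(400,375),interpolation=cv2.INTER_CUBIC))
E
```

```text
t: 8.0
eef_pos: [584.2, -356.4, 238.6]
tcp_rot: [-3.141, 0.0, -3.141]
ft_force: [0.5, -0.9, -0.5]
opening: 0.551
[ 584.24270658 -356.41856504  238.55434628] [ 0.51026418 -0.88748331 -0.52606298]
588 [110.6417043  131.35657073 132.49003915 132.80017596]
[ 598.85401069 -370.39685443  131.        ] [ 627.46149303 -342.59044231  131.        ]
```

View pics/s6.png

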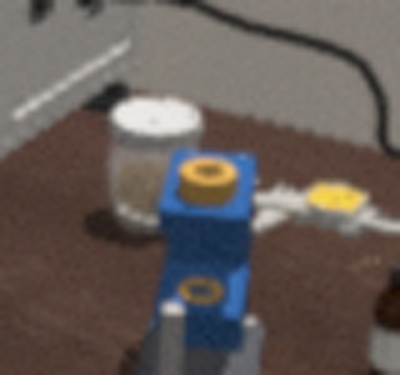

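The bush is seated: head flat, depth reads the top at about 131 mm, centre (613.2, −356.5). On to the pin.

```bash
python3 -m pendant '[[[0.4,0.02,-0.025,0,0],[0.4,0.045,-0.05,0.01,0],[0.4,0.065,-0.068,0.025,0],[0.4,0.075,-0.072,0.035,0],[0.4,0.075,-0.072,0.038,0],[0.4,0.075,-0.072,0.038,0],[0.4,0.075,-0.072,0.038,0],[0.4,0.075,-0.072,0.038,0]]]'
python3 - <<'E'
from h import *
c=cam('wrist'); e=c['s']['eef_pos']; print(e,proj(c,[[439.3,-428.5,158],[439.3,-428.5,42]])); cv2.imwrite('pics/w7.png',c['image'])
E
```

```text
t: 8.9
eef_pos: [511.0, -427.9, 198.8]
tcp_rot: [-3.141, 0.001, -3.14]
ft_force: [-0.1, -0.2, -0.3]
opening: 0.399
[ 511.00569125 -427.886328    198.79719036] [[327.41641094 133.70304787]
 [327.68149567 128.63623773]]
```

View pics/w7.png

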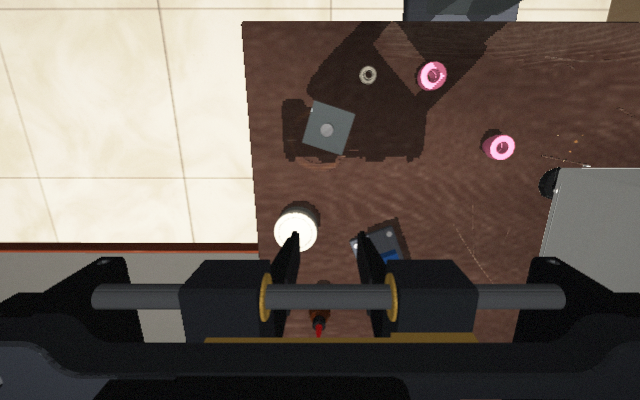

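The pin stands in the rest with its top at (327,130), right where predicted. Refining with the depth and outline of the top disc.

Run:
```python
from h import *
c=cam('wrist'); print(c['s']['eef_pos'])
v,u=np.mgrid[112:150,308:346]; uv=np.c_[u.ravel(),v.ravel()]; W=world(c,uv); t=W[:,2]>145
P=onplane(c,uv[t],158); print(t.sum(),np.median(W[t],0),P.mean(0),P.min(0),P.max(0),cv2.minEnclosingCircle(uv[t].astype(np.float32)))
v,u=np.mgrid[80:180,280:380]; uv=np.c_[u.ravel(),v.ravel()]; W=world(c,uv); t=abs(W[:,2]-42)<6; print('rest',cv2.minAreaRect(onplane(c,uv[t],42)[:,:2].astype(np.float32)))
```

```text
[ 510.89491619 -427.9367861   198.75744595]
147 [ 436.5049261  -429.57813932  158.97429632] [ 436.90934792 -429.54823811  158.        ] [ 432.316996   -442.89694042  158.        ] [ 447.35054793 -415.5189766   158.        ] ((326.5, 140.0), 18.52710723876953)
rest ((438.9176025390625, -428.89208984375), (47.9124755859375, 48.153629302978516), 72.40843963623047)
```

```bash
python3 -m pendant '[[[0.4,0.04,-0.0012,0,0],[0.4,0.065,-0.0012,0,0],[0.4,0.0724,-0.0012,0.01,0],[0.4,0.0724,-0.0012,0.03,0],[0.4,0.0724,-0.0012,0.055,0],[0.4,0.0724,-0.0012,0.072,0],[0.4,0.0724,-0.0012,0.0758,0],[0.4,0.0724,-0.0012,0.0758,0]]]'
python3 -m pendant '[[[0.2,0,0,0,0],[0.05,0,0,0,0],[0.0,0,0,0,0],[0.0,0,0,0,0],[0.0,0,0,0,0],[0.0,0,0,0,0],[0.0,0,0,0,0],[0.0,0,0,0,0]]]'
python3 - <<'E'
from h import *
s=env.state(); print(s['eef_pos'],s['ft_force'],s['opening'])
c=cam('wrist'); e=c['s']['eef_pos']; cv2.imwrite('pics/w8.png',c['image']); print(proj(c,[e,e+np.array([0,0,35])]))
E
```

```text
t: 9.8
eef_pos: [438.1, -429.5, 121.9]
tcp_rot: [3.141, -0.0, -3.141]
ft_force: [0.7, -1.1, 0.9]
opening: 0.404
t: 10.6
eef_pos: [437.7, -429.6, 122.7]
tcp_rot: [3.142, 0.0, -3.141]
ft_force: [0.3, 3.4, 4.9]
opening: 0.099
[ 437.73758959 -429.6034912   122.65774637] [0.26085244 3.37894666 4.93993472] 0.09910470197355674
[[328.06274099 246.96923625]
 [328.07534403 274.78681488]]
```

View pics/w8.png

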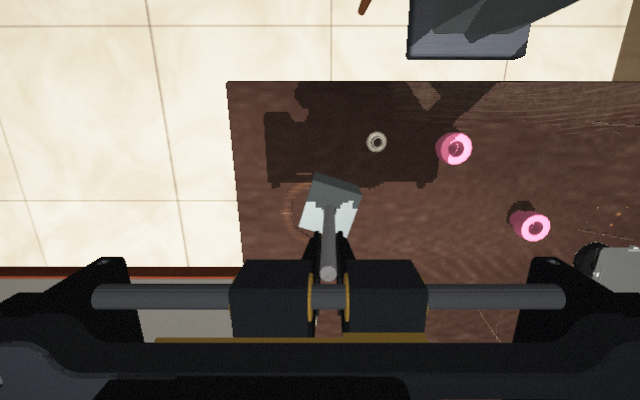

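The pin's top shows at (329,272), between the pads (opening 9.4 mm). Drawing it straight up.

```bash
python3 -m pendant '[[[0.0,0,0,-0.006,0],[0.0,0,0,-0.015,0],[0,0,0,-0.03,0],[0,0,0,-0.048,0],[0,0,0,-0.07,0],[0,0,0,-0.095,0],[0,0,0,-0.12,0],[0,0,0,-0.135,0]]]'
cat > pin.py <<'E'
from h import *
c=cam('wrist'); e=np.array(c['s']['eef_pos']); print(e,c['s']['ft_force'],c['s']['opening'])
# pixel profile of the pin: at each row, columns whose depth lies near the tool axis' depth
z=c['range_z']
for h in (-95,-80,-60,-40,-20,30):
    p,q,r=proj(c,[e+[0,0,h],e+[0,-5,h],e+[0,5,h]]); row=int(round(p[1])); zc=(c['Rwc'].T@(e+[0,0,h]-c['o']))[2]
    cols=np.arange(int(p[0])-40,int(p[0])+40); ok=cols[abs(z[row,cols]-zc)<14]
    W=world(c,[(x,row) for x in ok])-e if len(ok) else np.zeros((1,3)); 
    print(h,'n',len(ok),'row',row,'y',np.mean([W[:,1].min(),W[:,1].max()]).round(2),'surface x',W[:,0].min().round(2),'h',np.median(W[:,2]).round(1))
E
python3 pin.py
python3 - <<'E'
from h import *
c=cam('scene'); e=np.array(c['s']['eef_pos']); hsv=cv2.cvtColor(c['image'],cv2.COLOR_BGR2HSV)
p=proj(c,[e,e+[0,0,-115]]); print(p); q=p.mean(0).astype(int)
cv2.imwrite('pics/s9.png',cv2.resize(c['image'][q[1]-50:q[1]+50,q[0]-50:q[0]+50],(600,600),interpolation=cv2.INTER_CUBIC))
E
```

```text
t: 11.45
eef_pos: [437.7, -430.2, 260.1]
tcp_rot: [-3.139, 0.002, -3.141]
ft_force: [-0.5, -0.4, -0.1]
opening: 0.099
[ 437.7394058  -430.22838061  260.13352113] [-0.50852695 -0.40521124 -0.12586174] 0.09874430838122134
-95 n 9 row 205 y -0.8 surface x -4.17 h -85.2
-80 n 7 row 210 y -0.73 surface x -3.98 h -69.6
-60 n 10 row 217 y -0.15 surface x -4.52 h -48.7
-40 n 12 row 225 y -0.55 surface x -5.22 h -29.6
-20 n 12 row 235 y -0.04 surface x -5.31 h -9.5
30 n 18 row 270 y -0.21 surface x -4.24 h 35.6
[[374.23879258 185.29150555]
 [371.57455931 236.27216279]]
```

View pics/s9.png

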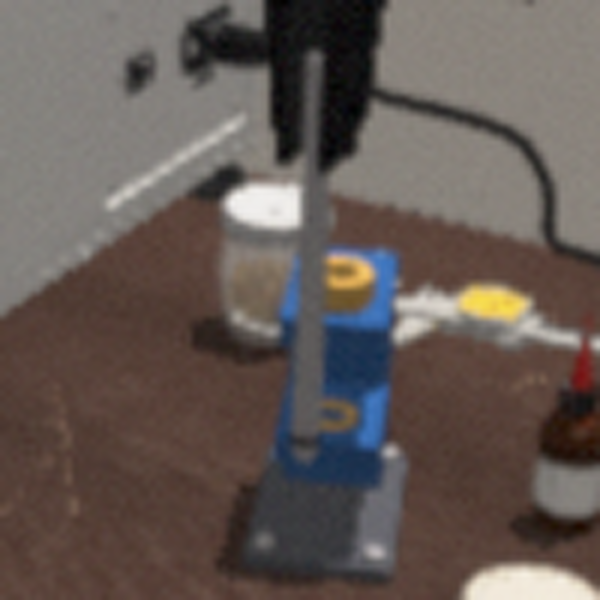

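The scene view shows the pin hanging upright, with the groove and tip at crop (305,460). That is within about 1 px of where a pin aligned with the tool should end. The picture allowance is now used up, so from here I check by numbers only. Moving above the bush.

```bash
python3 -m pendant '[[[0,-0.02,0.01,-0.003,0],[0,-0.055,0.024,-0.005,0],[0,-0.095,0.041,-0.005,0],[0,-0.13,0.056,-0.005,0],[0,-0.155,0.066,-0.005,0],[0,-0.17,0.072,-0.005,0],[0,-0.175,0.074,-0.005,0],[0,-0.175,0.074,-0.005,0]]]'
python3 -m pendant '[[[0,0,0,0,0],[0,0,0,0,0],[0,0,0,0,0],[0,0,0,0,0],[0,0,0,0,0],[0,0,0,0,0],[0,0,0,0,0],[0,0,0,0,0]]]'
python3 pin.py
python3 - <<'E'
from h import *
c=cam('scene'); e=np.array(c['s']['eef_pos']); im=c['image']; g=im.astype(int); 
# bush and pin columns in scene view
hsv=cv2.cvtColor(im,cv2.COLOR_BGR2HSV); pt=proj(c,[[613.2,-356.5,131],e+[0,0,-115],e]); print(pt)
x0,y0=pt[0].astype(int); m=cv2.inRange(hsv,(12,90,60),(35,255,255)); 
v,u=np.nonzero(m[y0-8:y0+12,x0-12:x0+13]); print('brass cols',u.min()+x0-12,u.max()+x0-12,'rows',v.min()+y0-8,v.max()+y0-8)
for r in range(int(pt[2][1])+4,int(pt[1][1])+6,4):
    s=hsv[r,int(pt[1][0])-9:int(pt[1][0])+10]; print(r,int(pt[1][0])-9,s[:,2].tolist(),s[:,1].tolist())
E
```

```text
t: 12.35
eef_pos: [612.4, -355.8, 261.8]
tcp_rot: [3.141, -0.001, -3.141]
ft_force: [-0.7, 0.1, -0.3]
opening: 0.1
t: 13.15
eef_pos: [612.6, -355.6, 262.4]
tcp_rot: [3.141, 0.0, -3.141]
ft_force: [0.3, -0.2, -0.4]
opening: 0.096
[ 612.6457441  -355.6185039   262.40448415] [ 0.3139579  -0.19510532 -0.40788835] 0.0958849629699911
-95 n 9 row 205 y -0.54 surface x -4.18 h -84.1
-80 n 8 row 210 y -0.52 surface x -4.25 h -68.2
-60 n 8 row 217 y -0.0 surface x -4.54 h -49.5
-40 n 12 row 225 y -0.43 surface x -5.13 h -29.8
-20 n 14 row 235 y -0.39 surface x -5.53 h -9.6
30 n 18 row 270 y -0.27 surface x -3.98 h 35.5
[[377.91206624 204.2955205 ]
 [377.83555674 198.37924975]
 [380.32995874 154.51293646]]
brass cols 373 385 rows 199 211
158 368 [131, 134, 134, 134, 132, 134, 134, 131, 132, 132, 119, 91, 90, 88, 102, 132, 133, 133, 134] [27, 25, 25, 27, 23, 29, 21, 23, 21, 21, 19, 11, 6, 17, 18, 25, 23, 27, 27]
162 368 [132, 130, 132, 133, 133, 131, 133, 131, 132, 131, 121, 93, 91, 91, 100, 128, 131, 134, 132] [23, 22, 27, 29, 23, 25, 23, 27, 23, 27, 19, 14, 20, 11, 23, 24, 21, 25, 25]
166 368 
[... 1035 characters left out ...]
3]
190 368 [159, 152, 165, 161, 158, 143, 134, 135, 120, 79, 81, 88, 105, 130, 130, 132, 130, 133, 129] [21, 23, 20, 21, 24, 27, 27, 26, 26, 13, 6, 9, 22, 18, 25, 25, 22, 21, 22]
194 368 [228, 231, 233, 233, 232, 230, 224, 205, 198, 108, 88, 85, 82, 86, 89, 92, 101, 106, 97] [6, 6, 7, 5, 5, 6, 6, 10, 10, 12, 12, 21, 34, 74, 77, 72, 63, 67, 60]
198 368 [139, 140, 128, 124, 124, 119, 114, 112, 106, 88, 90, 88, 89, 87, 88, 85, 87, 86, 85] [11, 13, 12, 10, 12, 9, 9, 14, 22, 32, 25, 35, 80, 88, 87, 96, 85, 89, 96]
202 368 [135, 132, 126, 144, 173, 170, 162, 162, 156, 159, 159, 152, 155, 153, 150, 158, 165, 175, 157] [28, 27, 8, 89, 153, 137, 87, 49, 23, 27, 26, 20, 33, 45, 93, 129, 138, 125, 123]
```

The pin's column (about 378.5) agrees with the bush's centre (379) to within 1 px. Lowering the tip into the bush.

```bash
python3 -m pendant '[[[0,0,0,0.005,0],[0,0,0,0.01,0],[0,0,0,0.014,0],[0,0,0,0.018,0],[0,0,0,0.022,0],[0,0,0,0.026,0],[0,0,0,0.03,0],[0,0,0,0.03,0]]]'
python3 - <<'E'
from h import *
s=env.state(); print(s['eef_pos'],s['ft_force'],s['moment'])
E
```

```text
t: 14.05
eef_pos: [612.5, -355.6, 231.7]
tcp_rot: [3.141, -0.001, -3.141]
ft_force: [-0.3, -1.1, -1.0]
opening: 0.102
[ 612.45745235 -355.55317384  231.71727121] [-0.25629964 -1.1088887  -0.96401143] [ 0.06442473 -0.02078458 -0.02980041]
```

```bash
python3 -m pendant '[[[0,0,-0.0004,0.006,0],[0,0,-0.0004,0.012,0],[0,0,-0.0004,0.018,0],[0,0,-0.0004,0.025,0],[0,0,-0.0004,0.032,0],[0,0,-0.0004,0.039,0],[0,0,-0.0004,0.046,0],[0,0,-0.0004,0.05,0]]]'
python3 - <<'E'
from h import *
s=env.state(); print(s['eef_pos'],s['ft_force'],s['moment'])
E
```

```text
t: 14.85
eef_pos: [612.5, -356.0, 181.5]
tcp_rot: [3.141, -0.001, -3.141]
ft_force: [0.7, -0.8, -1.6]
opening: 0.099
[ 612.50619476 -355.97624971  181.51064803] [ 0.67249662 -0.76029851 -1.5973734 ] [-0.00467648  0.00494616  0.02175561]
```

Forces stay near zero. Next: through the ring (tip from about 66 to 45 mm), slowly.

```bash
python3 -m pendant '[[[0,0,0,0.002,0],[0,0,0,0.004,0],[0,0,0,0.007,0],[0,0,0,0.01,0],[0,0,0,0.013,0],[0,0,0,0.016,0],[0,0,0,0.019,0],[0,0,0,0.021,0]]]'
python3 - <<'E'
from h import *
s=env.state(); print(s['eef_pos'],s['ft_force'],s['moment'])
E
```

```text
t: 15.65
eef_pos: [612.6, -356.0, 161.1]
tcp_rot: [3.141, -0.0, -3.141]
ft_force: [-0.1, 0.1, -0.7]
opening: 0.098
[ 612.59926743 -356.04943845  161.10047544] [-0.11759668  0.09129303 -0.67897963] [ 0.08757167 -0.02500516  0.01832981]
```

```bash
python3 -m pendant '[[[0,0,0,0.003,0],[0,0,0,0.007,0],[0,0,0,0.011,0],[0,0,0,0.015,0],[0,0,0,0.019,0],[0,0,0,0.0215,0],[0,0,0,0.0225,0],[0,0,0,0.0225,0]]]'
python3 -m pendant '[[[0,0,0,0,0],[0,0,0,0,0],[0,0,0,0,0],[0,0,0,0,0],[0,0,0,0,0],[0,0,0,0,0],[0,0,0,0,0],[0,0,0,0,0]]]'
python3 pin.py
python3 - <<'E'
from h import *
c=cam('wrist'); e=np.array(c['s']['eef_pos']); 
v,u=np.mgrid[225:300,300:356]; uv=np.c_[u.ravel(),v.ravel()]; W=world(c,uv)-e; t=(np.hypot(W[:,0],W[:,1])<7)&(W[:,2]>20); print('pin top above TCP',np.percentile(W[t][:,2],[50,90,97]) if t.any() else None)
m=cv2.inRange(cv2.cvtColor(c['image'],cv2.COLOR_BGR2HSV),(15,100,40),(35,255,255)); v,u=np.nonzero(m); W=world(c,np.c_[u,v]); t=np.hypot(W[:,0]-613.2,W[:,1]+356.5)<25; print('bush top',t.sum(),np.percentile(W[t][:,2],[50,90]) if t.any() else None)
c=cam('scene'); hsv=cv2.cvtColor(c['image'],cv2.COLOR_BGR2HSV); print(proj(c,[[613,-356.5,z] for z in (131,117,48,23,8)]))
x=int(proj(c,[[613,-356.5,35]])[0][0])
for r in range(228,256): print(r,x-6,hsv[r,x-6:x+7].reshape(-1,3)[:,2].tolist(),hsv[r,x-6:x+7,1].tolist())
E
```

```text
t: 16.45
eef_pos: [612.6, -356.0, 138.8]
tcp_rot: [3.141, -0.0, -3.141]
ft_force: [0.5, -0.1, -0.7]
opening: 0.097
t: 17.25
eef_pos: [612.6, -356.0, 138.9]
tcp_rot: [3.141, 0.0, -3.141]
ft_force: [0.7, 0.3, -0.8]
opening: 0.102
[ 612.62323783 -356.02845218  138.92501859] [ 0.66956965  0.25027978 -0.78193505] 0.10171604768393827
-95 n 1 row 205 y 20.92 surface x -3.68 h -83.9
-80 n 4 row 210 y -0.69 surface x -0.84 h -77.6
-60 n 0 row 217 y 0.0 surface x 0.0 h 0.0
-40 n 0 row 225 y 0.0 surface x 0.0 h 0.0
-20 n 44 row 235 y -0.57 surface x -5.6 h -20.0
30 n 18 row 270 y -0.3 surface x -4.04 h 35.8
pin top above TCP [34.98054589 36.30724867 36.76066368]
bush top 1187 [240.91961589 244.74035693]
[[377.87548474 204.32416239]
 [377.5881627  209.30536043]
 [376.2160694  233.02073847]
 [375.7363233  241.28477973]
 [375.45275073 246.16280425]]
228 369 [99, 100, 99, 92, 112, 111, 93, 93, 96, 97, 105, 119, 85] [144, 168, 149, 58, 102, 106, 38, 19, 13, 37, 92, 109, 12]
229 369 [97, 101, 97, 90, 111, 107, 102, 102, 103, 96, 98, 119, 91] [155, 167, 163, 54, 106, 100, 55, 58, 47, 40, 62, 114, 28]

[... 2369 characters left out ...]
 26, 21, 8, 21, 24, 18, 16]
250 369 [63, 60, 61, 62, 60, 66, 68, 61, 60, 65, 58, 72, 100] [12, 30, 21, 12, 4, 15, 23, 13, 13, 20, 9, 14, 20]
251 369 [60, 57, 61, 58, 65, 63, 66, 64, 60, 60, 65, 73, 96] [17, 27, 21, 9, 24, 28, 8, 20, 9, 17, 20, 24, 19]
252 369 [61, 60, 63, 58, 64, 60, 61, 65, 60, 59, 65, 78, 103] [13, 17, 20, 9, 12, 9, 29, 27, 9, 22, 24, 13, 20]
253 369 [53, 57, 60, 60, 57, 60, 57, 59, 63, 62, 60, 76, 86] [19, 27, 26, 13, 13, 21, 13, 9, 24, 21, 9, 27, 15]
254 369 [49, 45, 47, 50, 53, 54, 55, 50, 54, 57, 54, 56, 61] [10, 11, 22, 15, 14, 14, 14, 5, 24, 13, 9, 23, 13]
255 369 [49, 45, 48, 44, 42, 53, 47, 50, 49, 47, 45, 49, 49] [31, 34, 27, 29, 12, 34, 5, 15, 10, 16, 11, 16, 10]
```

The scene image shows the pin emerging below the lower arm at rows 237–241 (tip near z≈23, predicted row 241.3), with dark groove rows at 238–239. One last check that the bush is still seated and the bystanders haven't moved, then I hand in.

Run:
```python
from h import *
im0=cv2.imread('pics/scene0.png'); c=cam('scene'); im=c['image']
m=cv2.inRange(cv2.cvtColor(im,cv2.COLOR_BGR2HSV),(12,90,60),(35,255,255)); v,u=np.nonzero(m[196:216,366:391]); print('brass cols',u.min()+366,u.max()+366,'rows',v.min()+196,v.max()+196)
for n,(x,y) in dict(eyelet=(336,299),pot=(411,266),bottle=(417,235)).items(): print(n,np.abs(im[y-10:y+10,x-10:x+10].astype(int)-im0[y-10:y+10,x-10:x+10]).mean())
ok=v.min()+196>=198 and v.max()+196>=210
s=env.state(); print(s['eef_pos'],s['ft_force'],s['opening'],ok)
if ok: print(env.job_done())
```

```text
brass cols 373 385 rows 199 211
eyelet 9.520833333333334
pot 14.3975
bottle 8.595
[ 612.66073453 -356.03210065  138.95000794] [-0.43484563 -0.2630474  -1.03559409] 0.09949863679749363 True
the job is handed in; nothing more can be done
None
```

The job is handed in at about 17 s: the brass bush is seated in the upper arm and the pin is threaded through it and the lower arm, still held in the gripper. No verdict came back.

- **Bush:** I gripped it by the head, lowered it into the bore without meeting resistance and let go. Depth put its top at about 131 mm, as it should be when seated. It sits at the same place in the scene image after the pin went through as before.
- **Pin:** it went down without binding (forces under about 2 N). The tip is about 23–24 mm above the desk, by both the scene image and the pin-top height. Dark rows just above the tip in the scene image fit the clip groove. It was still held at the end, with the jaws stopped at about 9.5 mm on the 10 mm pin.

**Checks that failed or were weak:**
- The final depth check of the bush from the wrist camera picked up the gripper's own brass-coloured parts, so I relied on the scene image instead.
- The before/after comparison of the pot, bottle and eyelet showed small non-zero differences (about 9–14 grey levels). I put these down to changed shadows and noise and did not measure their positions. I never planned a path near them at low height.

I viewed 12 pictures, which is the limit, so the last checks were by numbers only.

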